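# Hang the red valve cap box on the carport rail

## Robot

A 7-joint arm with a two-finger parallel gripper is mounted at the origin on the work surface. World frame = base frame: x ahead of the robot, y to its left, z up, the work surface at z = 0. Lengths are in mm, angles in degrees, forces in N, time in s.
With the tool pointing down it reaches from about 400 to 850 mm from the base axis. Payload 6.9 kg.
Tool frame: the origin (TCP) lies at the very end of the fingers, on their centre line; the grasp point (between the pads) lies manip.grip_point_offset behind it (manip.grip_point_offset is the distance from the TCP to the grasp point, in mm); z points along the fingers, y is the line along which they close (so a half turn about z gives the same grasp; the last joint's range is limited). The gripper opens to 85 mm and grips with 20 to 120 N. Pads are 22 mm wide; open, the fingers measure 114 mm over their backs; the gripper's body (76 mm by 85 mm) begins 54 mm behind the grasp point. The pads swing forward as they close: fully open they stand 13 mm farther back than shut.
Start: joints at [83.108, 29.078, -13.613, 85.955, 7.202, 65.827, -8.869], TCP at [139.899, -609.13, 231.275] pointing down, gripper open.
Joint ranges: [-176.47, 176.47], [-13.61, 117.27], [-81.72, 77.17], [0.22, 143.17], [-87.28, 267.28], [10, 112.55], [-165.47, 165.47]. Speed limits (degrees/s): [136.94, 136.94, 180, 180, 180, 180, 180].

## Interface

Orientations are given as [roll, pitch, yaw] about the fixed x, y, z axes, in that order (R = Rz(yaw) Ry(pitch) Rx(roll)).
In Python, from cell import manip gives the robot as it stands.
- The arm moves only by the shell command python3 -m crank 'ROWS' [OPENING]. ROWS is JSON, a list of rows, each an object with "travel": the shift along the world's x, y, z in mm, a list of three; "twist": the turn about the world's z in degrees. A call has exactly 5 rows; each row shifts and turns the commanded pose from where the row before left it; what a row does not reach is not made up. A row lasts 1/12 s, in which the tool goes at most 41.7 mm and 7.16 degrees, less where a joint would pass 70% of its speed; a pose out of reach is approached as far as the arm can. A call is refused whole if a number of a shift passes 41.7 or a number of a turn 7.16, either way. A call with a gripper value outside its range is refused whole. OPENING is the finger opening in mm, from 0 to 85.4, set as the call begins (- or left out, the last holds). The fingers move at their own pace and stop on an object; the grip force is fixed at half the most. Time passes only in rows, so rows that do not move let the fingers close, or fill a call up. It gives the time, the measured TCP pose, the force, the opening and the grip force at its end, in the units of the state.
- manip.sense(): the state, without advancing time (a new reading comes with each control period).
- manip.capture(name): name is "scene" or "top"; returns a dict with "color" (420x560x3 uint8, red, green, blue), "mtx" (3x3 intrinsics, pixels), "R" (3x3) and "t" (3): a world point X has camera coordinates R X + t. Camera axes: x right, y down, z forward; pixel columns grow to the right and rows downward; lengths in mm; the calibration is good to about 2 mm. A picture is of the moment at which its call begins. There is no depth.
- manip.hand_in(): hands the job in; it is judged then, once.
The state is a dict: "time_s": time; "q": joint angles; "joint_velocities": joint speeds; "joint_torque": joint torques, N m; "position": TCP position; "tool_rot": TCP orientation; "force": force on the tool from outside, world axes, zero at the start; "moment": the same for the moment, N m; "gripper_width": finger opening in mm; "grip_force": force on a finger pad.
Only numpy, scipy, OpenCV 4.12 (cv2) and the standard library are available. Lean on these libraries where they do the work, as an engineer would, in place of code of your own. Each camera call takes 0.05 s, during which the arm holds its last target. There are 200 camera calls.

## Task

Take the red valve cap box from the rotating caddy by the tab on its hanger, and hook it over the rail at the yellow band. Then slide it along the rail, without lifting it off, until it hangs in the middle of the green band, and let go. Leave the blue box standing where it is on the caddy.

Things in the scene. Friction and masses are not known exactly. Their poses are not given: they have to be found in the camera images.
- red_box_grip (a point): (mm) Red box 46 x 64 x 38 high, 0.25 kg, stands free; steel hook and red tab (26 x 18 along y, 44 high) above its middle. Point: on the tab, 131 over the underside, 18 under the tab's top. Hook 24 wide: strap up at x = -25, V roof with inside peak 28 below the point, free tip at x = +25 ending 53 below it, lid 93 below: rail enters from +x, 40 high gap. z up, y along the rail when hung. Yaw up to 0.6 rad.
- yellow_band: Yellow band, 40 mm long, where the hook goes on, on a fixed level steel rail of 14 mm diameter, 380 mm long, axis 160 mm above the shelf, on two end posts at least 70 mm from a band's middle. Origin: on the rail's axis, mid-band. y along the rail, x level, square to it, away from the robot (the hook's tip points this way), z up. Hung, the red point is 36 mm above the rail's axis.
- green_band: Green band, 40 mm long, on the same rail, where the hanger must end. Origin on the rail's axis, mid-band, axes as for the yellow band. It lies 135 to 230 mm to either side of the yellow one; the rail between them is clear.
- blue_box_grip (a point): Blue box with hook and tab, same shape, size and point as the red one; stays where it is. Both stand on a black caddy, a disc of 284 mm diameter with its top 20 mm above the shelf, which turns if pushed with some force; their middles are at least 125 mm apart. A white dish (28 mm high) and a blue nut cover (45 mm high) stand there too.

How it is judged:
By the outcome, as a careful person would: the job done as asked, in the order asked, and still so for the second after the job is handed in, with the robot touching nothing.
It also fails if it takes over 58 s, if anything falls off the work surface, if the arm or the gripper's body presses on something with over 40 N, if the wrist force passes 120 N, or if a joint passes its speed limit or range.

## Working session

There is one attempt and no reset: what is moved stays moved. The work goes in short steps, Python scripts to look and compute and a shell command to move; the robot and the scene stay as the last step left them, time stands still between calls to the robot, and variables do not carry over. Pictures are saved under pics/ and viewed, at most 10 in all, crops included, and the job is handed in when it is done.

```bash
mkdir -p pics; python3 - <<'E'
from cell import manip
import cv2,numpy as np,pickle
d={}
for n in("scene","top"):
    c=manip.capture(n);d[n]=c
    cv2.imwrite(f"pics/{n}0.png",c["color"][:,:,::-1])
    print(n,c["mtx"].tolist(),(-c["R"].T@c["t"]).round().tolist(),c["R"].round(3).tolist())
pickle.dump(d,open("d0.pkl","wb"))
s=manip.sense();print(s,manip.grip_point_offset)
E
```

```text
scene [[501.28546792715076, 0.0, 280.93496649999736], [0.0, 501.28546792715076, 208.0874714437712], [0.0, 0.0, 1.0]] [1136.0, 650.0, 1045.0] [[-0.713, 0.701, 0.022], [0.474, 0.505, -0.721], [-0.517, -0.504, -0.692]]
top [[406.2146156926441, 0.0, 279.6302817309565], [0.0, 406.2146156926441, 213.8955119932934], [0.0, 0.0, 1.0]] [402.0, 33.0, 951.0] [[-0.001, -0.999, 0.033], [-0.987, -0.004, -0.16], [0.16, -0.033, -0.987]]
{'time_s': 0.1, 'q': array([ 83.10612712,  29.12023163, -13.6097122 ,  86.00094424,
         7.2022186 ,  65.8261822 ,  -8.87023094]), 'joint_velocities': array([ 0.04665605, -0.12008654, -0.00633613, -0.27513647,  0.10818277,
       -0.00184206, -0.00083896]), 'joint_torque': array([-4.55636589e-03, -6.21828032e+01, -2.19466344e+00, -2.50203198e+01,
        1.24257489e-02,  7.92084436e-03, -4.71924682e-05]), 'position': array([ 139.77646454, -608.73114947,  230.53427017]), 'tool_rot': array([-1.79911411e+02,  1.43763743e-03,  1.29383848e+01]), 'force': array([-0.94370021, -0.16440198, -0.06654853]), 'moment': array([-0.02377242, -0.00799324, -0.02075856]), 'grip_force': 0.0, 'gripper_width': 85.11859297170878} 18.700000000000003
```

View pics/scene0.png

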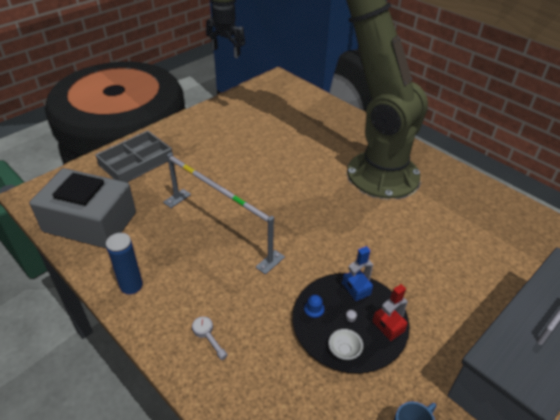

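View pics/top0.png

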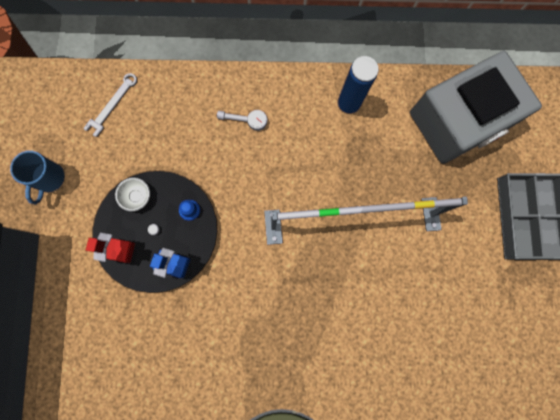

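The scene view shows the caddy at about (350,320) and the red tab at (399,292). The yellow band is near (188,170) and the green band near (238,202). In the top view, the red tab is at (95,245), the blue tab at (157,262), yellow at (425,205) and green at (329,212). Next I'll measure these.

```bash
cat > h.py <<'E'
import numpy as np,cv2
def ray(c,uv):
    d=c["R"].T@np.linalg.solve(c["mtx"],[uv[0],uv[1],1.]);return -c["R"].T@c["t"],d
def onz(c,uv,z):
    o,d=ray(c,uv);return o+d*(z-o[2])/d[2]
def tri(c1,u1,c2,u2):
    A=[];b=[]
    for c,u in((c1,u1),(c2,u2)):
        o,d=ray(c,u);d/=np.linalg.norm(d);P=np.eye(3)-np.outer(d,d);A.append(P);b.append(P@o)
    return np.linalg.lstsq(np.vstack(A),np.hstack(b),rcond=None)[0]
def proj(c,X):
    p=c["mtx"]@(c["R"]@np.array(X)+c["t"]);return p[:2]/p[2]
H={"red":((0,6),(174,180)),"yellow":((22,32),),"green":((50,75),),"blue":((105,125),)}
def blobs(c,col,amin=15,s=130):
    h=cv2.cvtColor(c["color"],cv2.COLOR_RGB2HSV);m=0
    for a,b in H[col]: m=m|cv2.inRange(h,(a,s,50),(b,255,255))
    n,l,st,ce=cv2.connectedComponentsWithStats(m)
    return [(st[i].tolist(),ce[i].round(1).tolist(),l==i) for i in range(1,n) if st[i][4]>=amin]
E
python3 - <<'E'
import pickle,cv2,numpy as np
from h import *
d=pickle.load(open("d0.pkl","rb"))
for n in d:
    for col in H:
        for st,ce,m in blobs(d[n],col,20,150):
            z=160 if col in("yellow","green") else 147
            p=onz(d[n],ce,z)
            if 150<p[0]<900 and -700<p[1]<700: print(n,col,st,ce,p.round())
a=d["top"]["color"][205:295,75:215];b=d["scene"]["color"][235:345,330:430]
a=cv2.resize(a,None,fx=5.5,fy=5.5,interpolation=cv2.INTER_CUBIC)
cv2.imwrite("pics/a.png",a[:,:,::-1]);
b=cv2.resize(b,None,fx=5.4,fy=5.4,interpolation=cv2.INTER_CUBIC)
cv2.imwrite("pics/b.png",b[:,:,::-1])
E
```

```text
scene red [391, 284, 15, 19, 174] [397.7, 293.0] [467. 367. 147.]
scene red [374, 309, 34, 32, 629] [390.3, 323.4] [543. 403. 147.]
scene yellow [183, 165, 11, 8, 49] [188.1, 168.3] [ 551. -283.  160.]
scene green [234, 197, 10, 8, 39] [238.2, 200.1] [535. -91. 160.]
scene blue [110, 246, 31, 47, 852] [126.2, 269.9] [ 864. -100.  147.]
scene blue [358, 248, 11, 16, 128] [362.9, 255.1] [437. 244. 147.]
scene blue [342, 272, 31, 29, 550] [358.0, 285.4] [515. 293. 147.]
scene blue [304, 294, 21, 24, 371] [314.3, 306.5] [628. 264. 147.]
top red [86, 238, 13, 14, 140] [91.8, 244.4] [471. 373. 147.]
top red [107, 238, 25, 25, 481] [118.4, 249.9] [461. 321. 147.]
top yellow [415, 201, 19, 7, 117] [424.0, 203.8] [ 553. -283.  160.]
top green [320, 208, 19, 8, 111] [328.7, 211.8] [536. -90. 160.]
top blue [340, 71, 32, 41, 680] [352.5, 93.2] [ 793. -148.  147.]
top blue [179, 200, 21, 21, 360] [188.8, 209.5] [541. 188. 147.]
top blue [150, 254, 14, 14, 147] [156.5, 260.9] [439. 247. 147.]
top blue [167, 254, 22, 24, 372] [177.1, 265.6] [430. 206. 147.]
```

View pics/a.png

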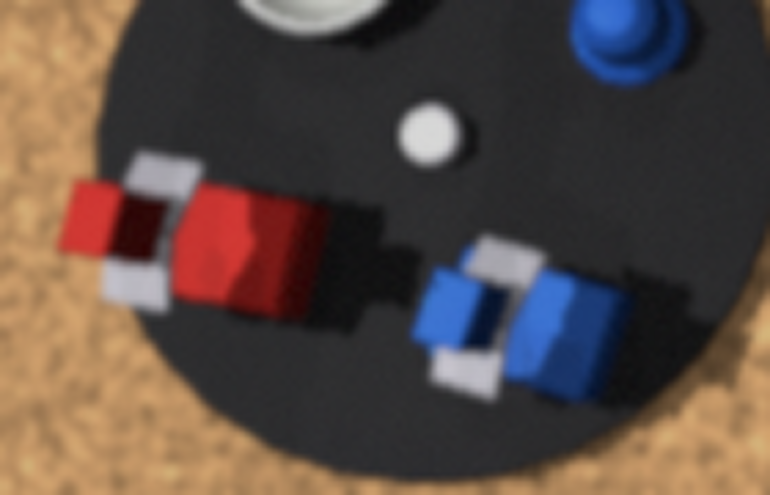

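View pics/b.png

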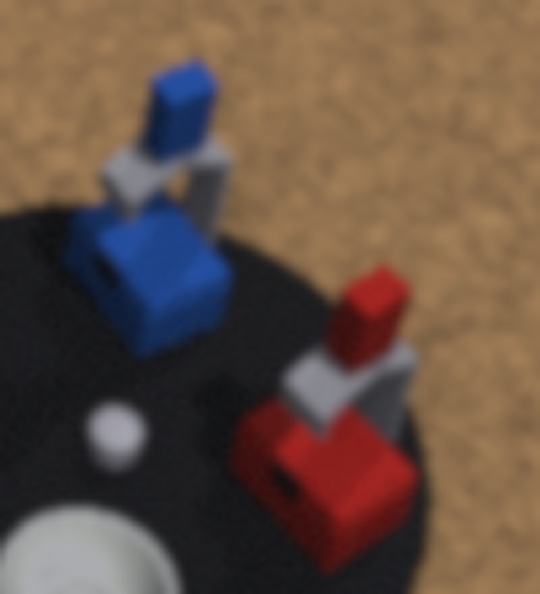

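The crops show the red tab top centred at about (91.9,244.7) in the top view and (400,288) in the scene view. The box yaw is about -12°, and the strap is on the robot side, so the hook tip points to +x as needed. The rail yaw is about +5°, and the bands are about 193 mm apart.

```bash
python3 - <<'E'
import pickle
from h import *
d=pickle.load(open("d0.pkl","rb"));T,S=d["top"],d["scene"]
print("tri top",tri(T,(91.9,244.7),S,(400,288)).round(1),onz(T,(91.9,244.7),169).round(1),onz(S,(400,288),169).round(1))
f=lambda x,y:(75+(x+.5)/5.5-.5,205+(y+.5)/5.5-.5)
q=[onz(T,f(*p),169) for p in((75,180),(125,190),(110,255),(60,250))]
print(np.round(q,1),np.mean(q,0).round(1))
# lid edge yaw & strap edges
for a,b,z in(((175,295),(200,185),58),((103,295),(135,155),118),((170,310),(203,165),118)):
    v=onz(T,f(*b),z)-onz(T,f(*a),z);print(np.degrees(np.arctan2(v[1],v[0])).round(1),np.linalg.norm(v).round(1))
for col in("yellow","green"):
    cs=[[ce for st,ce,m in blobs(d[n],col,20,150) if 150<onz(d[n],ce,160)[0]<900 and abs(onz(d[n],ce,160)[1])<400] for n in("top","scene")]
    print(col,cs,tri(T,cs[0][0],S,cs[1][0]).round(1))
E
R='{"travel":[23,21,3],"twist":0}'; python3 -m crank '[{"travel":[23,21,3],"twist":0},{"travel":[23,21,3],"twist":0},{"travel":[23,21,3],"twist":0},{"travel":[23,21,3],"twist":0},{"travel":[23,21,3],"twist":0}]'
```

```text
tri top [467.8 367.  165.2] [468.7 363.7 169. ] [469.  369.5 169. ]
[[482.8 371.6 169. ]
 [479.3 354.3 169. ]
 [456.9 357.8 169. ]
 [458.6 374.9 169. ]] [469.4 364.7 169. ]
-9.0 43.9
-8.8 52.1
-9.0 54.0
yellow [[[424.0, 203.8]], [[188.1, 168.3]]] [ 552.  -281.7  161.5]
green [[[328.7, 211.8]], [[238.2, 200.1]]] [535.4 -90.3 160.7]
time_s: 0.52
position: [255.7, -502.8, 246.0]
tool_rot: [-180.0, 0.0, 12.9]
force: [0.5, -0.9, -0.1]
gripper_width: 85.1
grip_force: 0.0
```

```bash
python3 -m crank '[{"travel":[23,21,3],"twist":0},{"travel":[23,21,3],"twist":0},{"travel":[23,21,3],"twist":0},{"travel":[23,21,3],"twist":0},{"travel":[23,21,3],"twist":0}]' 
python3 -m crank '[{"travel":[21,30,0],"twist":-1},{"travel":[21,30,0],"twist":-1},{"travel":[21,30,0],"twist":-1},{"travel":[21,30,0],"twist":-1},{"travel":[16,30,0],"twist":-1}]'
python3 -m crank '[{"travel":[0,30,0],"twist":-1},{"travel":[0,30,0],"twist":-1},{"travel":[0,30,0],"twist":-1},{"travel":[0,30,0],"twist":-1},{"travel":[0,30,0],"twist":-1}]'
python3 -m crank '[{"travel":[0,30,0],"twist":-1},{"travel":[0,30,0],"twist":-1},{"travel":[0,30,0],"twist":-1},{"travel":[0,30,0],"twist":-1},{"travel":[0,30,0],"twist":-1}]'
python3 -m crank '[{"travel":[0,30,0],"twist":-1},{"travel":[0,30,0],"twist":-1},{"travel":[0,30,0],"twist":-1},{"travel":[0,30,0],"twist":-1},{"travel":[0,30,0],"twist":-1}]'
```

```text
time_s: 0.93
position: [370.6, -397.8, 261.2]
tool_rot: [-180.0, 0.0, 12.9]
force: [0.5, -0.8, -0.2]
gripper_width: 85.4
grip_force: 0.0
time_s: 1.35
position: [471.1, -247.2, 261.0]
tool_rot: [-180.0, -0.0, 7.9]
force: [0.4, -0.8, 0.3]
gripper_width: 85.1
grip_force: 0.0
time_s: 1.77
position: [469.4, -97.6, 261.0]
tool_rot: [-180.0, 0.0, 2.9]
force: [0.4, 1.9, -0.3]
gripper_width: 85.5
grip_force: 0.0
time_s: 2.18
position: [469.4, 52.2, 261.1]
tool_rot: [180.0, 0.0, -2.1]
force: [-0.0, 0.2, -0.2]
gripper_width: 85.3
grip_force: 0.0
time_s: 2.6
position: [469.5, 202.2, 261.0]
tool_rot: [180.0, 0.0, -7.1]
force: [-0.6, 0.2, -0.2]
gripper_width: 85.1
grip_force: 0.0
```

```bash
python3 -m crank '[{"travel":[0,33,0],"twist":-1},{"travel":[0,33,0],"twist":-1},{"travel":[0,33,0],"twist":-1},{"travel":[0,33,0],"twist":0},{"travel":[0,32,0],"twist":0}]' 
python3 -m crank '[{"travel":[0,0,-20],"twist":0},{"travel":[0,0,-20],"twist":0},{"travel":[0,0,-15],"twist":0},{"travel":[0,0,0],"twist":0},{"travel":[0,0,0],"twist":0}]'
python3 - <<'E'
from cell import manip
from h import *
im=[]
for n,c0 in(("scene",(398,290)),("top",(98,245))):
    c=manip.capture(n);x,y=c0
    a=c["color"][max(0,y-50):y+50,max(0,x-36):x+36]
    im.append(cv2.resize(a,(396,550),interpolation=cv2.INTER_CUBIC))
    p=proj(c,manip.sense()["position"]);print(n,p,(p-[x-36,y-50])*5.5)
    print([(st,ce) for st,ce,m in blobs(c,"red",20,150)])
cv2.imwrite("pics/c.png",np.hstack(im)[:,:,::-1])
E
```

```text
time_s: 3.02
position: [469.5, 366.4, 260.8]
tool_rot: [180.0, 0.0, -10.1]
force: [0.3, -0.0, -0.5]
gripper_width: 85.4
grip_force: 0.0
time_s: 3.43
position: [469.5, 364.4, 205.6]
tool_rot: [179.9, 0.1, -10.1]
force: [0.2, -1.1, 0.7]
gripper_width: 85.4
grip_force: 0.0
scene [401.26259851 276.19921678] [215.94429179 199.09569229]
[([391, 285, 14, 18, 157], [397.5, 293.3]), ([373, 309, 35, 32, 643], [390.2, 323.5])]
top [ 82.18253569 242.02641863] [111.00394629 258.64530247]
[([107, 238, 26, 25, 485], [119.2, 250.1])]
```

View pics/c.png

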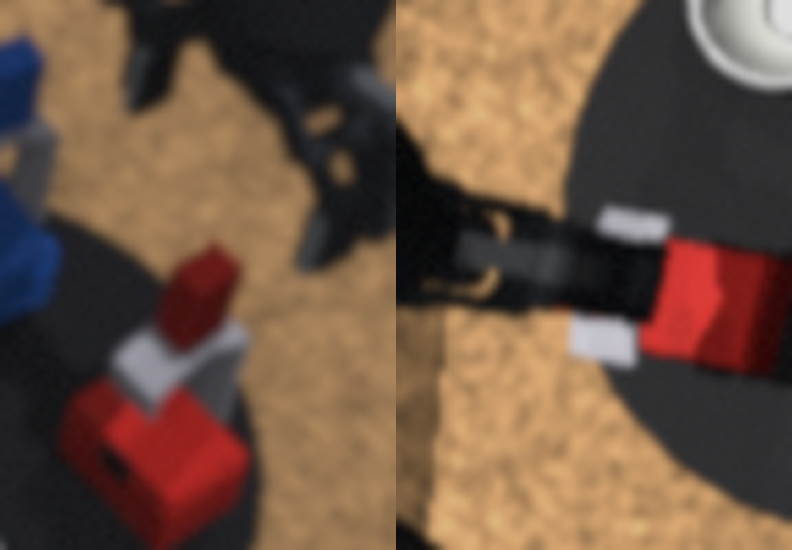

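The view shows the fingertips on either side of the red tab, at (135,105) and (310,265) in the left panel. That agrees with the TCP projection, so I'll descend.

```bash
python3 -m crank '[{"travel":[0,1,-20],"twist":0.5},{"travel":[0,0,-20],"twist":0.5},{"travel":[0,0,-20],"twist":0},{"travel":[0,0,-13],"twist":0},{"travel":[0,0,0],"twist":0}]' 
python3 -m crank '[{"travel":[0,0,0],"twist":0},{"travel":[0,0,0],"twist":0},{"travel":[0,0,0],"twist":0},{"travel":[0,0,0],"twist":0},{"travel":[0,0,0],"twist":0}]' 40
python3 -m crank '[{"travel":[0,0,0],"twist":0},{"travel":[0,0,0],"twist":0},{"travel":[0,0,0],"twist":0},{"travel":[0,0,0],"twist":0},{"travel":[0,0,0],"twist":0}]' 5
python3 -m crank '[{"travel":[0,0,0],"twist":0},{"travel":[0,0,0],"twist":0},{"travel":[0,0,0],"twist":0},{"travel":[0,0,0],"twist":0},{"travel":[0,0,0],"twist":0}]'
```

```text
time_s: 3.95
position: [469.5, 365.0, 131.9]
tool_rot: [179.9, 0.1, -9.1]
force: [-0.5, 0.2, 0.1]
gripper_width: 85.5
grip_force: 0.0
time_s: 4.37
position: [470.2, 366.2, 134.2]
tool_rot: [-179.9, -0.1, -9.1]
force: [-0.3, 0.3, -0.7]
gripper_width: 39.9
grip_force: 0.0
time_s: 4.78
position: [470.0, 366.1, 133.6]
tool_rot: [-180.0, -0.0, -9.1]
force: [-0.5, -0.4, 4.3]
gripper_width: 17.2
grip_force: 59.1
time_s: 5.2
position: [470.0, 366.1, 133.6]
tool_rot: [-180.0, -0.0, -9.1]
force: [-0.6, -0.2, 4.7]
gripper_width: 17.2
grip_force: 59.3
```

```bash
python3 -m crank '[{"travel":[0,0,6],"twist":0},{"travel":[0,0,14],"twist":0},{"travel":[0,0,20],"twist":0},{"travel":[0,0,20],"twist":0},{"travel":[0,0,20],"twist":0}]' 
python3 -m crank '[{"travel":[0,0,20],"twist":0},{"travel":[0,0,20],"twist":0},{"travel":[0,0,20],"twist":0},{"travel":[0,0,20],"twist":0},{"travel":[0,0,20],"twist":0}]'
python3 -m crank '[{"travel":[0,-15,5],"twist":0},{"travel":[0,-25,0],"twist":1},{"travel":[0,-25,0],"twist":1},{"travel":[0,-25,0],"twist":1},{"travel":[0,-25,0],"twist":1}]'
python3 - <<'E'
from cell import manip
from h import *
for n in("scene","top"):
    c=manip.capture(n);print(n,[(st,ce) for st,ce,m in blobs(c,"red",20,150)],[(st,ce) for st,ce,m in blobs(c,"blue",20,150)])
E
```

```text
time_s: 5.62
position: [469.4, 365.1, 213.4]
tool_rot: [179.9, 0.1, -9.1]
force: [0.7, 0.3, -2.5]
gripper_width: 17.6
grip_force: 58.5
time_s: 6.03
position: [469.5, 365.2, 313.6]
tool_rot: [179.9, 0.1, -9.1]
force: [0.4, -0.8, -2.7]
gripper_width: 17.2
grip_force: 58.6
time_s: 6.45
position: [469.2, 249.2, 317.6]
tool_rot: [179.9, 0.1, -5.0]
force: [0.1, -0.4, -3.5]
gripper_width: 17.3
grip_force: 59.0
scene [([361, 196, 10, 21, 115], [365.4, 205.2]), ([345, 229, 34, 30, 650], [362.0, 242.5])] [([212, 0, 152, 91, 10560], [283.2, 36.7]), ([367, 6, 3, 12, 21], [368.1, 12.0]), ([110, 246, 31, 47, 845], [126.2, 270.0]), ([342, 272, 31, 29, 555], [357.8, 285.4]), ([304, 294, 21, 24, 374], [314.2, 306.3])]
top [([141, 229, 28, 28, 498], [156.4, 244.4])] [([340, 71, 32, 41, 710], [353.0, 93.5]), ([179, 200, 21, 21, 362], [188.8, 209.5]), ([167, 254, 22, 24, 381], [177.2, 265.5]), ([150, 257, 16, 11, 142], [157.4, 262.2])]
```

```bash
python3 -m crank '[{"travel":[0,-30,0],"twist":1},{"travel":[0,-30,0],"twist":1},{"travel":[0,-30,0],"twist":1},{"travel":[0,-30,0],"twist":1},{"travel":[0,-30,0],"twist":1}]' 
python3 -m crank '[{"travel":[0,-30,0],"twist":1},{"travel":[0,-30,0],"twist":1},{"travel":[0,-30,0],"twist":1},{"travel":[0,-30,0],"twist":1},{"travel":[0,-30,0],"twist":1}]'
python3 -m crank '[{"travel":[0,-30,0],"twist":0},{"travel":[0,-30,0],"twist":0},{"travel":[0,-30,0],"twist":0},{"travel":[0,-30,0],"twist":0},{"travel":[0,-30,0],"twist":0}]'
python3 -m crank '[{"travel":[5,-25,0],"twist":0},{"travel":[5,-25,0],"twist":0},{"travel":[3,-20,-5],"twist":0},{"travel":[0,-11,-15],"twist":0},{"travel":[0,-6,-20],"twist":0}]'
python3 -m crank '[{"travel":[0,0,-20],"twist":0},{"travel":[0,0,-20],"twist":0},{"travel":[0,0,-20],"twist":0},{"travel":[0,0,-5],"twist":0},{"travel":[0,0,0],"twist":0}]'
```

```text
time_s: 6.97
position: [469.2, 99.7, 317.9]
tool_rot: [180.0, 0.1, 0.0]
force: [1.2, 0.1, -2.5]
gripper_width: 17.2
grip_force: 59.9
time_s: 7.38
position: [469.3, -50.3, 318.0]
tool_rot: [-180.0, 0.1, 5.0]
force: [0.9, 0.7, -3.1]
gripper_width: 17.3
grip_force: 60.0
time_s: 7.8
position: [469.4, -200.1, 317.9]
tool_rot: [-180.0, 0.1, 5.0]
force: [0.4, -0.2, -3.1]
gripper_width: 17.2
grip_force: 60.0
time_s: 8.22
position: [483.2, -288.4, 278.2]
tool_rot: [179.9, -0.1, 4.8]
force: [-0.2, -0.5, -2.4]
gripper_width: 17.2
grip_force: 60.0
time_s: 8.63
position: [481.9, -285.4, 211.5]
tool_rot: [-179.8, 0.2, 5.0]
force: [-0.7, 0.1, -3.1]
gripper_width: 17.3
grip_force: 59.9
```

```bash
python3 - <<'E'
from cell import manip
from h import *
s=manip.sense();P=s["position"];print(P,s["tool_rot"])
im=[]
for n in("scene","top"):
    c=manip.capture(n);g=P+[0,0,18.5];p=proj(c,g)
    x,y=[int(v) for v in proj(c,[540,-282,140])]
    o=(max(0,x-50),max(0,y-60))
    a=c["color"][o[1]:o[1]+110,o[0]:o[0]+80]
    im.append(cv2.resize(a,(400,550),interpolation=cv2.INTER_CUBIC))
    print(n,o,p,[(st,ce,onz(c,ce,160).round(1)) for st,ce,m in blobs(c,"yellow",12,150)],[(st,ce) for st,ce,m in blobs(c,"red",20,150)])
cv2.imwrite("pics/d.png",np.hstack(im)[:,:,::-1])
E
```

```text
[ 481.90720676 -285.36370306  211.53809142] [-179.84597915    0.20387381    4.95330223]
scene (142, 112) [205.15755943 137.08010156] [([183, 164, 11, 10, 62], [188.0, 168.2], array([ 550.8, -283.2,  160. ]))] [([202, 132, 4, 15, 41], [203.0, 138.6]), ([197, 159, 25, 21, 338], [210.3, 168.3])]
top (370, 151) [442.57057279 235.12383962] [([415, 201, 19, 7, 111], [424.2, 203.9], array([ 552.4, -283.1,  160. ]))] [([402, 229, 28, 25, 530], [415.0, 241.4])]
```

View pics/d.png

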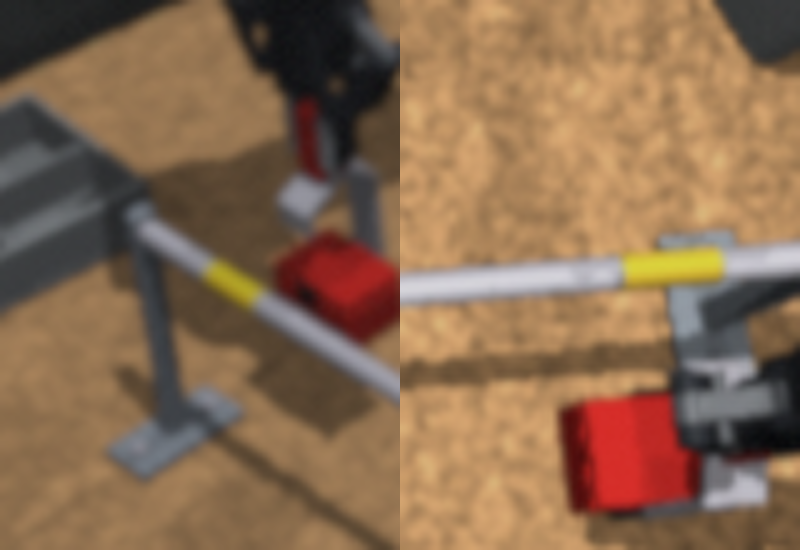

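The view shows the red box on the robot side of the yellow band, with the open hook gap level with the rail and the yaw parallel to it. The band is at (232,285) in the left panel. I'll go in.

```bash
python3 -m crank '[{"travel":[0,0,2.5],"twist":0},{"travel":[9,0,0],"twist":0},{"travel":[12,0.5,0],"twist":0},{"travel":[12,0.5,0],"twist":0},{"travel":[0,0,0],"twist":0}]' 
python3 -m crank '[{"travel":[12,0.5,0],"twist":0},{"travel":[12,0.5,0],"twist":0},{"travel":[8,0.5,0],"twist":0},{"travel":[4.5,0,0],"twist":0},{"travel":[0,0,0],"twist":0}]'
python3 -m crank '[{"travel":[0,0,0],"twist":0},{"travel":[0,0,0],"twist":0},{"travel":[0,0,0],"twist":0},{"travel":[0,0,0],"twist":0},{"travel":[0,0,0],"twist":0}]'
python3 - <<'E'
from cell import manip
from h import *
s=manip.sense();P=s["position"];print(P,s["tool_rot"])
im=[]
for n in("scene","top"):
    c=manip.capture(n)
    x,y=[int(v) for v in proj(c,[552,-282,160])]
    o=(max(0,x-40),max(0,y-55));a=c["color"][o[1]:o[1]+110,o[0]:o[0]+80]
    im.append(cv2.resize(a,(400,550),interpolation=cv2.INTER_CUBIC))
cv2.imwrite("pics/e.png",np.hstack(im)[:,:,::-1])
E
```

```text
time_s: 9.15
position: [519.4, -284.4, 216.8]
tool_rot: [180.0, -0.2, 5.0]
force: [-0.4, 0.3, -2.8]
gripper_width: 17.3
grip_force: 60.0
time_s: 9.57
position: [553.3, -283.3, 215.9]
tool_rot: [-180.0, -0.0, 5.0]
force: [0.4, -0.2, -3.0]
gripper_width: 17.4
grip_force: 60.0
time_s: 9.98
position: [552.1, -283.8, 215.9]
tool_rot: [180.0, 0.0, 4.9]
force: [-0.8, 0.6, -3.1]
gripper_width: 17.1
grip_force: 60.0
[ 552.06949855 -283.83064684  215.92351538] [1.79988751e+02 3.16883888e-03 4.91565986e+00]
```

View pics/e.png

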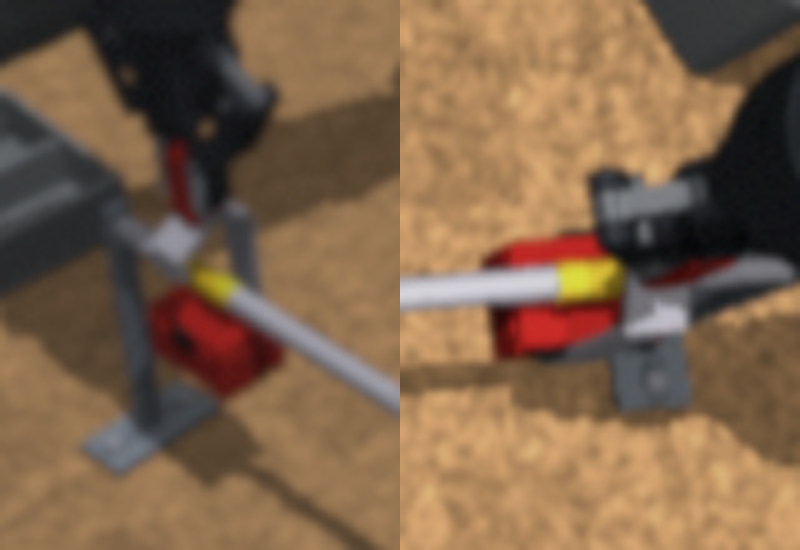

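The rail is now inside the hook gap at the yellow band, between lid and roof, with the strap on the robot side. I'll lower onto it.

```bash
python3 -m crank '[{"travel":[0,0,-8],"twist":0},{"travel":[0,0,-10],"twist":0},{"travel":[0,0,-8],"twist":0},{"travel":[0,0,-5],"twist":0},{"travel":[0,0,0],"twist":0}]' 
python3 -m crank '[{"travel":[0,0,-2],"twist":0},{"travel":[0,0,0],"twist":0},{"travel":[0,0,-2],"twist":0},{"travel":[0,0,0],"twist":0},{"travel":[0,0,0],"twist":0}]'
python3 -m crank '[{"travel":[0,0,0],"twist":0},{"travel":[0,0,0],"twist":0},{"travel":[0,0,0],"twist":0},{"travel":[0,0,0],"twist":0},{"travel":[0,0,0],"twist":0}]'
```

```text
time_s: 10.5
position: [551.4, -283.3, 182.7]
tool_rot: [-179.9, 0.2, 4.9]
force: [0.1, 0.4, -3.8]
gripper_width: 17.2
grip_force: 59.9
time_s: 10.92
position: [552.4, -283.6, 180.9]
tool_rot: [180.0, -0.0, 4.9]
force: [-0.3, 0.5, -2.7]
gripper_width: 17.3
grip_force: 59.9
time_s: 11.33
position: [552.4, -283.7, 180.8]
tool_rot: [180.0, -0.0, 4.9]
force: [-0.5, -0.3, -3.5]
gripper_width: 17.6
grip_force: 59.9
```

```bash
python3 -m crank '[{"travel":[0,0,-1],"twist":0},{"travel":[0,0,0],"twist":0},{"travel":[0,0,-1],"twist":0},{"travel":[0,0,0],"twist":0},{"travel":[0,0,0],"twist":0}]'
python3 -m crank '[{"travel":[0,0,-1],"twist":0},{"travel":[0,0,0],"twist":0},{"travel":[0,0,0],"twist":0},{"travel":[0,0,0],"twist":0},{"travel":[0,0,0],"twist":0}]'
```

```text
time_s: 11.75
position: [552.4, -283.6, 178.7]
tool_rot: [-180.0, 0.0, 4.9]
force: [-0.0, 0.3, -3.1]
gripper_width: 17.5
grip_force: 60.1
time_s: 12.17
position: [552.6, -283.7, 178.4]
tool_rot: [180.0, -0.0, 4.9]
force: [-2.8, 1.0, 5.6]
gripper_width: 17.3
grip_force: 60.9
```

Contact made at z 178.4 with about 9 N on the rail. I'll slide along it gently and check forces.

```bash
python3 -m crank '[{"travel":[-0.7,0,0.3],"twist":0},{"travel":[-0.4,5,0],"twist":0},{"travel":[-0.9,10,0],"twist":0},{"travel":[-0.9,10,0],"twist":0},{"travel":[-0.9,10,0],"twist":0}]'
python3 -m crank '[{"travel":[-0.9,10,0],"twist":0},{"travel":[-0.9,10,0],"twist":0},{"travel":[-0.9,10,0],"twist":0},{"travel":[-0.9,10,0],"twist":0},{"travel":[-0.4,5,0],"twist":0}]'
```

```text
time_s: 12.58
position: [549.3, -248.3, 178.5]
tool_rot: [179.9, -0.1, 4.9]
force: [3.9, -2.7, 3.1]
gripper_width: 17.4
grip_force: 60.7
time_s: 13.0
position: [545.1, -201.7, 178.6]
tool_rot: [180.0, -0.1, 5.0]
force: [3.6, -3.1, 3.7]
gripper_width: 17.0
grip_force: 60.9
```

```bash
python3 -m crank '[{"travel":[0,5,0],"twist":0},{"travel":[-0.8,10,0],"twist":0},{"travel":[-0.8,10,0],"twist":0},{"travel":[-0.9,10,0],"twist":0},{"travel":[-0.9,10,0],"twist":0}]'
python3 -m crank '[{"travel":[-0.9,10,0],"twist":0},{"travel":[-0.9,10,0],"twist":0},{"travel":[-0.9,10,0],"twist":0},{"travel":[-0.9,10,0],"twist":0},{"travel":[-0.9,10,0],"twist":0}]'
python3 -m crank '[{"travel":[-0.9,10,0],"twist":0},{"travel":[-0.4,4,0],"twist":0},{"travel":[0,0,0],"twist":0},{"travel":[0,0,0],"twist":0},{"travel":[0,0,0],"twist":0}]'
python3 - <<'E'
from cell import manip
from h import *
s=manip.sense();P=s["position"];print(P,s["tool_rot"],s["force"])
im=[]
for n in("scene","top"):
    c=manip.capture(n)
    x,y=[int(v) for v in proj(c,[535.5,-90.5,160])]
    o=(max(0,x-40),max(0,y-55));a=c["color"][o[1]:o[1]+110,o[0]:o[0]+80]
    im.append(cv2.resize(a,(400,550),interpolation=cv2.INTER_CUBIC))
    print(n,o,[(st,ce) for st,ce,m in blobs(c,"green",5,130) if abs(ce[0]-x)<40])
cv2.imwrite("pics/f.png",np.hstack(im)[:,:,::-1])
E
```

```text
time_s: 13.42
position: [541.7, -158.8, 178.5]
tool_rot: [179.9, -0.1, 4.9]
force: [4.4, -3.7, 4.6]
gripper_width: 17.4
grip_force: 61.0
time_s: 13.83
position: [537.2, -109.0, 178.5]
tool_rot: [179.9, -0.1, 4.9]
force: [3.8, -3.8, 4.8]
gripper_width: 17.4
grip_force: 61.0
time_s: 14.25
position: [535.8, -93.1, 178.5]
tool_rot: [-179.9, -0.1, 5.0]
force: [4.1, 2.0, 6.6]
gripper_width: 17.5
grip_force: 61.4
[535.819084   -93.11631851 178.52747357] [-1.79904506e+02 -6.13414262e-02  4.99729409e+00] [4.11646248 2.04461332 6.55389013]
scene (198, 145) [([241, 201, 3, 4, 9], [241.9, 202.4])]
top (288, 156) [([320, 213, 5, 3, 13], [321.8, 214.2])]
```

View pics/f.png

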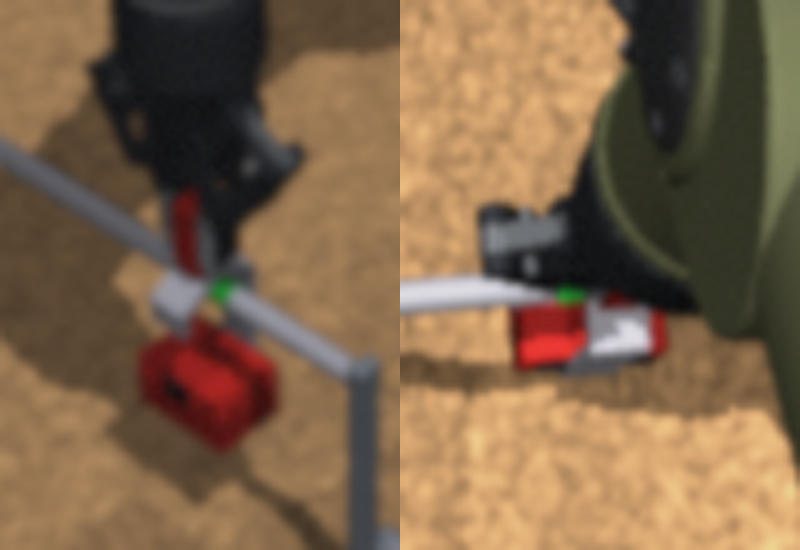

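It hangs about 2.5 mm short of the middle of the green band, whose visible edge is at (222,292) in the left panel. I'll close the gap, release and lift away.

```bash
python3 -m crank '[{"travel":[0.2,2.5,0],"twist":0},{"travel":[0.3,0,0],"twist":0},{"travel":[0,0,0],"twist":0},{"travel":[0,0,0],"twist":0},{"travel":[0,0,0],"twist":0}]'
python3 -m crank '[{"travel":[0,0,0],"twist":0},{"travel":[0,0,0],"twist":0},{"travel":[0,0,0],"twist":0},{"travel":[0,0,0],"twist":0},{"travel":[0,0,0],"twist":0}]' 45
python3 -m crank '[{"travel":[0,0,0],"twist":0},{"travel":[0,0,0],"twist":0},{"travel":[0,0,0],"twist":0},{"travel":[0,0,0],"twist":0},{"travel":[0,0,0],"twist":0}]' 65
python3 -m crank '[{"travel":[0,0,6],"twist":0},{"travel":[0,0,12],"twist":0},{"travel":[0,0,20],"twist":0},{"travel":[0,0,20],"twist":0},{"travel":[0,0,20],"twist":0}]'
python3 -m crank '[{"travel":[0,0,20],"twist":0},{"travel":[0,0,20],"twist":0},{"travel":[-20,0,10],"twist":0},{"travel":[-30,0,0],"twist":0},{"travel":[-30,0,0],"twist":0}]'
python3 -m crank '[{"travel":[-20,-30,0],"twist":0},{"travel":[0,-30,0],"twist":0},{"travel":[0,-30,0],"twist":0},{"travel":[0,-30,0],"twist":0},{"travel":[0,-30,0],"twist":0}]'
python3 - <<'E'
from cell import manip
from h import *
im=[]
for n in("scene","top"):
    c=manip.capture(n)
    x,y=[int(v) for v in proj(c,[535.5,-90.5,160])]
    o=(max(0,x-40),max(0,y-55));a=c["color"][o[1]:o[1]+110,o[0]:o[0]+80]
    im.append(cv2.resize(a,(400,550),interpolation=cv2.INTER_CUBIC))
    print(n,proj(c,[535.5,-90.5,214]),[(st,ce) for st,ce,m in blobs(c,"red",20,150)],[(st,ce) for st,ce,m in blobs(c,"green",4,130) if abs(ce[0]-x)<40])
cv2.imwrite("pics/g.png",np.hstack(im)[:,:,::-1])
E
```

```text
time_s: 14.77
position: [536.0, -92.2, 178.4]
tool_rot: [-180.0, -0.0, 4.9]
force: [2.6, -1.3, 7.5]
gripper_width: 17.3
grip_force: 61.4
time_s: 15.18
position: [535.3, -92.0, 177.6]
tool_rot: [-180.0, 0.1, 4.9]
force: [-0.4, -0.6, -0.4]
gripper_width: 44.8
grip_force: 0.0
time_s: 15.6
position: [535.9, -92.1, 178.1]
tool_rot: [-180.0, 0.0, 4.9]
force: [0.3, -0.2, 0.3]
gripper_width: 65.0
grip_force: 0.0
time_s: 16.02
position: [535.8, -92.1, 257.4]
tool_rot: [-180.0, 0.0, 4.9]
force: [-0.6, 0.0, -0.4]
gripper_width: 65.2
grip_force: 0.0
time_s: 16.43
position: [455.6, -91.9, 306.9]
tool_rot: [180.0, -0.1, 5.0]
force: [-0.4, -0.2, 0.8]
gripper_width: 65.2
grip_force: 0.0
time_s: 16.85
position: [435.6, -243.4, 307.0]
tool_rot: [180.0, -0.1, 4.9]
force: [-0.6, 0.5, 0.1]
gripper_width: 65.1
grip_force: 0.0
scene [237.3065179  184.53618881] [([233, 182, 10, 18, 137], [237.8, 190.1]), ([226, 210, 27, 26, 460], [239.4, 221.8])] [([241, 201, 3, 4, 8], [242.1, 202.8])]
top [333.15317675 206.99178419] [([328, 201, 13, 26, 186], [334.2, 210.5]), ([310, 206, 13, 3, 24], [316.5, 207.3]), ([310, 217, 14, 12, 140], [316.7, 222.5])] [([320, 210, 4, 6, 24], [321.5, 212.5])]
```

View pics/g.png

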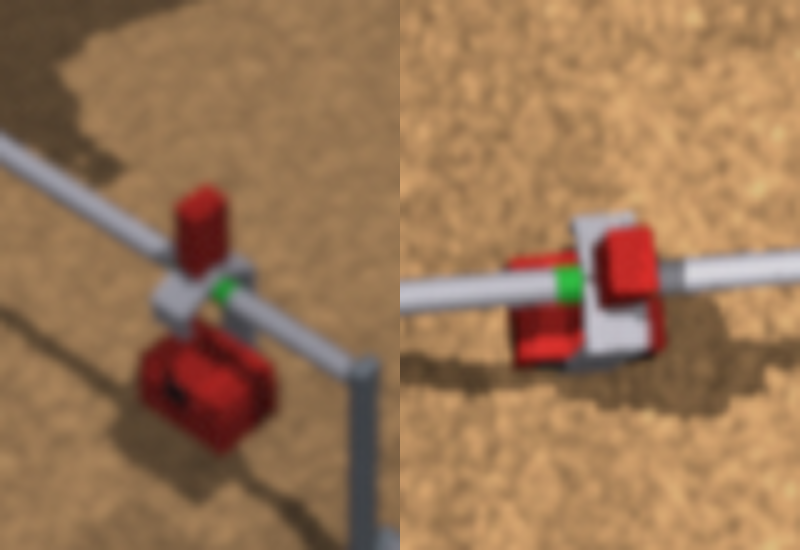

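The picture shows the red box hanging on the rail at the green band. About 9 to 10 mm of green shows on the left side, which puts it within about 2 mm of the middle. The gripper is clear, so I'm handing in.

```bash
python3 -m crank '[{"travel":[0,0,0],"twist":0},{"travel":[0,0,0],"twist":0},{"travel":[0,0,0],"twist":0},{"travel":[0,0,0],"twist":0},{"travel":[0,0,0],"twist":0}]'; python3 - <<'E'
from cell import manip
from h import *
c=manip.capture("top");print([(ce) for st,ce,m in blobs(c,"blue",20,150)],[ce for st,ce,m in blobs(c,"red",20,150)])
print(manip.hand_in())
E
```

```text
time_s: 17.37
position: [436.1, -241.2, 306.3]
tool_rot: [180.0, -0.0, 5.0]
force: [0.4, -0.4, 0.1]
gripper_width: 65.2
grip_force: 0.0
[[348.6, 91.9], [188.8, 209.5], [156.7, 261.0], [177.2, 265.5]] [[334.1, 210.4], [316.5, 207.3], [316.7, 222.7]]
the job is handed in; nothing more can be done
None
```

The red box was hooked on at the yellow band, slid along the rail without lifting, and now hangs within about 2 to 3 mm of the middle of the green band; it is released, the blue box has not moved, and the job was handed in at about 17.4 s (no verdict was returned).

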